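Take a computer module apart into its inspection nests

ROBOT

A 6-joint arm with a two-finger parallel gripper is mounted at the origin on the work surface. World frame = base frame: x ahead of the robot, y to its left, z up, the work surface at z = 0. Lengths are in m, angles in degrees, forces in N, time in s.
With the tool pointing down it reaches from about 0.25 to 0.725 m from the base axis. Payload 9.7 kg.
Tool frame: the origin (TCP) lies between the finger pads; the fingertips stand 25 mm ahead of it and the grasp point (between the pads) lies 6 mm ahead of it; z points along the fingers, y is the line along which they close (so a half turn about z gives the same grasp; the last joint's range is limited). The gripper opens to 85 mm and grips with 20 to 120 N. Pads are 22 mm wide; open, the fingers measure 114 mm over their backs; the gripper's body (76 mm by 85 mm) begins 54 mm behind the grasp point. The pads swing forward as they close: fully open they stand 13 mm farther back than shut.
Start: joints at [64.057, 4.979, 10.078, 95.1, 0, 90], TCP at [0.241, 0.495, 0.256] pointing down, gripper open.
Joint ranges: [-179.16, 179.16], [-48.56, 103.87], [-65.8, 70.77], [-126.05, 130.52], [-82.76, 87.17], [-180, 180]. Speed limits (degrees/s): [127.2, 127.2, 147.25, 180, 180, 180].

INTERFACE

Orientations are given as [roll, pitch, yaw] about the fixed x, y, z axes, in that order (R = Rz(yaw) Ry(pitch) Rx(roll)).
In Python, from workcell import bot, vision, sensors, workorder gives the robot as it stands (bot), with the cameras (vision), the readings (sensors) and the job (workorder).
- The arm moves only by the shell command python3 drive.py FILE [FORCE], which reads ROWS from the file FILE. ROWS is a JSON list of rows, 1 to 5 of them, each an object with the fields sx, sy, sz (the shift in m), twist (a turn about the tool's z in degrees), aperture (the finger opening in m); a field left out counts as zero (the opening has to be given); each row is the pose to reach, as a shift and turn from the pose commanded when the command began, along the tool's axes at that moment; what a row does not reach only later rows make up. A row lasts 1/12 s, in which the tool goes at most 0.0417 m and 7.16 degrees, less where a joint would pass 70% of its speed; a pose out of reach is approached as far as the arm can. The fingers move at their own pace and stop on an object; FORCE is the grip in N (left out, the last holds). Time passes only in rows, so rows that do not move let the fingers close. It prints the time, the measured TCP pose, the force, the opening and the grip force at its end. Input that does not fit is refused with a message, and nothing moves.
- sensors.get_obs(): the state, without advancing time (a new reading comes with each control period).
- vision.camera(name): name is "scene" or "top" or "wrist"; returns the picture (400x640x3 uint8, blue, green, red); there is no depth.
- vision.camera_info(name): a dict with "mtx" (3x3 intrinsics, pixels), "extrinsics" (4x4, takes a point from camera to world coordinates). Camera axes: x right, y down, z forward; pixel columns grow to the right and rows downward; lengths in m; the calibration is good to about 2 mm. A picture is of the moment at which its call begins: read the wrist's pose just before it. camera_info takes no time and is no camera call; for the wrist camera it gives the pose at the moment of the call.
- workorder.job_done(): hands the job in; it is judged then, once.
The state is a dict: "time": time; "q": joint angles; "qd": joint speeds; "joint_efforts": joint torques, N m; "ee_pos": TCP position; "tcp_rot": TCP orientation; "wrist_force": force on the tool from outside, world axes, zero at the start; "torque": the same for the moment, N m; "opening": finger opening in m; "grasp_force": force on a finger pad.
Only numpy, scipy, OpenCV 4.12 (cv2) and the standard library are available. Lean on these libraries where they do the work, as an engineer would, in place of code of your own. Each camera call takes 0.05 s, during which the arm holds its last target. There are 200 camera calls.

TASK

Take the unscrewed computer module on the steel jig apart from the top down, one part at a time, and set each part down, same side up and without dropping it, on its own nest: the fan on the red ring, the heat sink on the two black rails of the yellow nest, the copper plate on the orange feet, the circuit board on the brass standoffs of the blue nest. Each part must lie flat inside its corner guides, the rest of the stack must stay put meanwhile, and the dish of screws must not be pushed about.

Things in the scene. Friction and masses are not known exactly. Their poses are not given: they have to be found in the camera images.
- fan: square axial fan, black frame, dark grey blades, silver disc on the hub, 60 x 60 mm, 15 mm high, 60 g; top of the stack. All screws are out: the four parts are stacked loose, centred, their x axes alike to a few degrees. Origin: centre of its underside; x, y along its sides, z up.
- sink: bright aluminium finned heat sink, 76 mm (x, along the fins) x 60 mm (y), 27 mm high, 150 g; second from the top, its ends show beyond the fan; flat y sides. Origin: centre of its underside; z up.
- plate: copper heat spreader plate, 88 mm (x) x 66 mm (y), 8 mm thick, 250 g; third from the top, lying on the board's processor and 3 mm wider than the board on each y side, so fingers that grip it across y pass outside the board. Origin: centre of its underside; z up.
- board: green circuit board, 110 mm (x) x 60 mm (y), 110 g, bottom of the stack. An aluminium bar 5 mm wide along each long edge reaches from its underside up to 7 mm: grip it across y by these. Processor in its middle 45 mm square, top at 9 mm. Stands on standoffs with 10 mm of free space under it. Origin: centre of its underside; z up.
- jig: dark steel plate 138 (x) x 90 mm with steel corner guides and brass standoffs; the stack starts on it. Fixed. Origin: underside centre, on the bench. Undersides above the bench: board 18 mm, plate 27, heat sink 35, fan 62; top of stack 77. Base 8 mm thick; guides 22 mm high, at the corners only, 8 mm clear of the board.
- fan_nest: the fan's nest: grey plate 96 x 96 mm, raised red ring 58 mm across, red corner guides; the fan may lie in any quarter turn. Fixed. Origin: underside centre, on the bench; x along the long side, z up. Base 8 mm thick; the part's underside rests 18 mm above the bench on the ring. L-shaped corner guides, 22 mm high, give the part 8 mm of room on each side and reach only 14 mm in from each corner.
- sink_nest: the heat sink's nest: yellow plate 106 (x) x 90 mm, two black rubber rails along x, black corner guides. Fixed. Origin: underside centre, on the bench; x along the long side, z up. Base 8 mm thick; the part's underside rests 18 mm above the bench on the rails. L-shaped corner guides, 22 mm high, give the part 8 mm of room on each side and reach only 14 mm in from each corner.
- plate_nest: the copper plate's nest: white plate 116 (x) x 94 mm, four round orange feet, orange corner guides. Fixed. Origin: underside centre, on the bench; x along the long side, z up. Base 8 mm thick; the part's underside rests 18 mm above the bench on the feet. L-shaped corner guides, 22 mm high, give the part 8 mm of room on each side and reach only 14 mm in from each corner.
- board_nest: the board's nest: blue plate 138 (x) x 90 mm, four thin brass standoffs, white corner guides; empty at first. Fixed. Origin: underside centre, on the bench; x along the long side, z up. Base 8 mm thick; the part's underside rests 18 mm above the bench on the standoffs. L-shaped corner guides, 22 mm high, give the part 8 mm of room on each side and reach only 14 mm in from each corner.
- screw_dish: round steel dish holding the module's screws, 64 mm across, 20 mm high, loose, between the nests; leave it there. Origin: centre of its underside. Other clutter near the nests (syringe, terminal block) is under 25 mm high.

How it is judged:
By the outcome, as a careful person would: the job done as asked, in the order asked, and still so for the second after the job is handed in, with the robot touching nothing.
It also fails if it takes over 134 s, if anything falls off the work surface, if the arm or the gripper's body presses on something with over 40 N, if the wrist force passes 120 N, or if a joint passes its speed limit or range.

## Working session

There is one attempt and no reset: what is moved stays moved. The work goes in short steps, Python scripts to look and compute and a shell command to move; the robot and the scene stay as the last step left them, time stands still between calls to the robot, and variables do not carry over. Pictures are saved under pics/ and viewed, at most 14 in all, crops included, and the job is handed in when it is done.

```bash
ls; mkdir -p pics
python3 - <<'E'
from workcell import bot, vision, sensors, workorder
import cv2,numpy as np
print(sensors.get_obs())
for n in("top","scene"):
    cv2.imwrite(f"pics/{n}0.png",vision.camera(n)); i=vision.camera_info(n);print(n,i["mtx"],np.round(i["extrinsics"],4))
E
```

```text
drive.py
pics
workcell.py
{'time': 0.0, 'q': array([6.40570175e+01, 5.01235754e+00, 1.00335070e+01, 9.50989777e+01,
       1.53975671e-04, 8.99989121e+01]), 'qd': array([-0.02479051, -0.0382169 ,  0.03404455,  0.10339544, -0.02573839,
       -0.027379  ]), 'joint_efforts': array([-8.63302057e-05, -5.20382738e+01,  4.64806151e+01,  1.60994846e-02,
       -8.96577694e-05, -1.71359136e-05]), 'ee_pos': array([0.240526  , 0.49440109, 0.25556249]), 'tcp_rot': array([-1.79922172e+02, -1.55453317e-04,  1.54058105e+02]), 'wrist_force': array([-0.26041031,  0.64278334, -0.17179105]), 'torque': array([-0.03950473,  0.01320516, -0.00379426]), 'grasp_force': 0.0, 'opening': 0.08522693439448271}
top [[456.28432132   0.         313.65911984]
 [  0.         456.28432132 193.00954041]
 [  0.           0.           1.        ]] [[-0.0058 -0.9989  0.0468  0.5076]
 [-0.9998  0.0066  0.0163  0.0017]
 [-0.0166 -0.0467 -0.9988  1.0237]
 [ 0.      0.      0.      1.    ]]
scene [[441.67008912   0.         314.42889686]
 [  0.         441.67008912 198.0853207 ]
 [  0.           0.           1.        ]] [[ 0.3231  0.504  -0.801   1.4827]
 [ 0.9461 -0.1919  0.2609 -0.2805]
 [-0.0223 -0.8421 -0.5388  0.682 ]
 [ 0.      0.      0.      1.    ]]
```

View pics/top0.png

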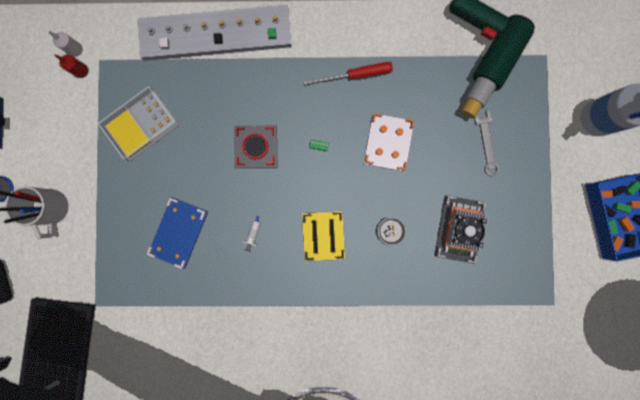

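The top view shows the stack at about (462,230), fan nest (256,147), plate nest (389,142), board nest (178,233), sink nest (324,236), dish (390,231). Next I enlarge these.

Run:
```python
import cv2,numpy as np
im=cv2.imread("pics/top0.png")
def c(x,y):return cv2.resize(im[y-40:y+40,x-40:x+40],None,fx=3.3,fy=3.3,interpolation=cv2.INTER_CUBIC)
a=np.hstack([c(256,147),c(389,142),c(462,230)]);b=np.hstack([c(178,233),c(324,236),c(390,231)])
cv2.imwrite("pics/cr.png",np.vstack([a,b]))
```

```text
(no output)
```

View pics/cr.png

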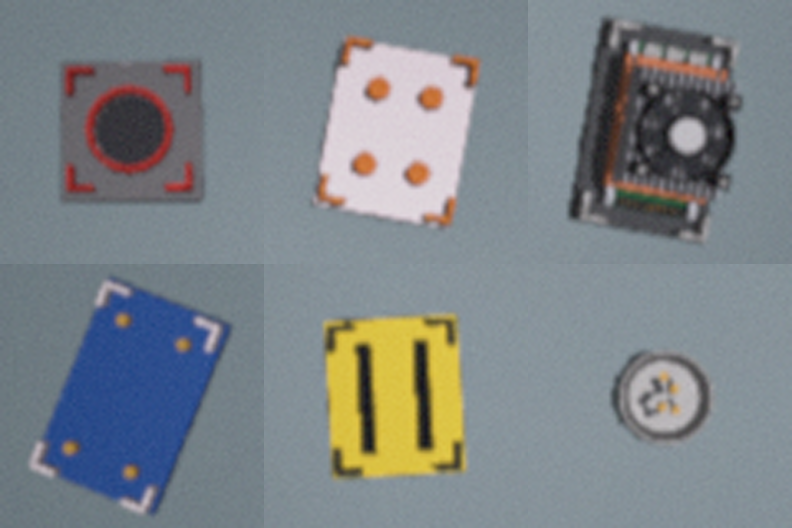

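```bash
cat > h.py <<'E'
import numpy as np,cv2
from workcell import bot, vision, sensors, workorder
from scipy.spatial.transform import Rotation as R
def ray(n,px,z,info=None):
    i=info or vision.camera_info(n);E=np.array(i["extrinsics"]);K=np.array(i["mtx"])
    px=np.atleast_2d(px).astype(float)
    d=(E[:3,:3]@np.linalg.inv(K)@np.c_[px,np.ones(len(px))].T).T
    s=(z-E[2,3])/d[:,2]
    return (E[:3,3]+d*s[:,None])[:,:2]
def togo(x,y,z,yaw,pr=True):
    """shift (tool axes) and turn from present pose to a straight-down pose; z of TCP, yaw = tcp yaw"""
    o=sensors.get_obs();r=R.from_euler("xyz",o["tcp_rot"],degrees=True)
    d=r.inv().apply(np.array([x,y,z])-o["ee_pos"])
    t=-(yaw-o["tcp_rot"][2]); t=(t+90)%180-90
    print("t",o["time"],"shift",np.round(d,4),"turn",round(t,2))
E
python3 - <<'E'
from h import *
C={'fan':((216,107),(0,0)),'plate':((349,102),(264,0)),'stack':((422,190),(528,0)),'board':((138,193),(0,264)),'sink':((284,196),(264,264)),'dish':((350,191),(528,264))}
def w(n,p,z):
    o,t=C[n];return ray("top",(np.array(p)-t)/3.3+o-.35,z)
def pr(n,p,yaw):print(n,np.round(p,4),"yaw",np.round(yaw,2))
ang=lambda v:np.degrees(np.arctan2(v[1],v[0]))
p=w('fan',[(129,129)],.018);c=w('fan',[(67,66),(190,67),(67,193),(192,190)],.022);pr('fan ring',p,ang(c[0]-c[2]+c[1]-c[3]));pr('c',c.mean(0),0)
for n,q in(('plate',[(377,89),(431,98),(364,164),(417,174)]),('board',[(123,320),(183,345),(70,448),(131,471)]),('sink',[(363,345),(420,341),(369,453),(426,448)])):
    p=w(n,q,.018);pr(n,p.mean(0),ang(p[0]-p[2]+p[1]-p[3]));print(np.linalg.norm(p[0]-p[2]),np.linalg.norm(p[0]-p[1]))
pr('dish',w('dish',[(661,397)],.02),0)
pr('fan top',w('stack',[(687,134)],.077),0)
p=w('stack',[(608,20),(737,42),(575,217),(705,240)],.022);pr('jig',p.mean(0),ang(p[0]-p[2]+p[1]-p[3]))
E
```

```text
fan ring [[0.6607 0.1485]] yaw 0.47
c [0.6602 0.1479] yaw 0
plate [ 0.6678 -0.1493] yaw -10.81
0.05141083155663467 0.03662483524305746
board [0.4691 0.3226] yaw -22.26
0.0921934861116292 0.0439619180401123
sink [ 0.4603 -0.0023] yaw 2.82
0.07176456220618325 0.03809050045530695
dish [[ 0.4704 -0.1484]] yaw 0
fan top [[ 0.4731 -0.3038]] yaw 0
jig [ 0.4742 -0.3014] yaw -10.48
```

```bash
python3 -c "
from h import *
togo(.473,-.302,.26,169.5)"
```

```text
t 0.1 shift [-0.5575 -0.6144 -0.0036] turn -15.44
```

```bash
for i in 1 2 3 4; do :; done
echo '[{"sx":-0.139,"sy":-0.153,"aperture":0.085},{"sx":-0.139,"sy":-0.153,"aperture":0.085},{"sx":-0.139,"sy":-0.153,"aperture":0.085},{"sx":-0.139,"sy":-0.153,"aperture":0.085},{"sx":-0.139,"sy":-0.153,"aperture":0.085}]' > next.json && python3 drive.py next.json
echo '[{"sx":-0.139,"sy":-0.153,"aperture":0.085},{"sx":-0.139,"sy":-0.153,"aperture":0.085},{"sx":-0.139,"sy":-0.153,"aperture":0.085},{"sx":-0.139,"sy":-0.153,"aperture":0.085},{"sx":-0.139,"sy":-0.153,"aperture":0.085}]' > next.json && python3 drive.py next.json
echo '[{"sx":-0.139,"sy":-0.153,"aperture":0.085},{"sx":-0.139,"sy":-0.153,"aperture":0.085},{"sx":-0.139,"sy":-0.153,"aperture":0.085},{"sx":-0.139,"sy":-0.153,"aperture":0.085},{"sx":-0.139,"sy":-0.153,"aperture":0.085}]' > next.json && python3 drive.py next.json
echo '[{"sx":-0.139,"sy":-0.153,"twist":-15,"aperture":0.085},{"sx":-0.139,"sy":-0.153,"twist":-15,"aperture":0.085},{"sx":-0.139,"sy":-0.153,"twist":-15,"aperture":0.085},{"sx":-0.139,"sy":-0.153,"twist":-15,"aperture":0.085},{"sx":-0.139,"sy":-0.153,"twist":-15,"aperture":0.085}]' > next.json && python3 drive.py next.json
python3 -c "
from h import *
togo(.473,-.302,.26,169.5)
i=vision.camera_info('wrist');print(np.round(i['extrinsics'],3),i['mtx'])
cv2.imwrite('pics/w1.png',vision.camera('wrist'))"
```

```text
time: 0.52
ee_pos: [0.2985, 0.2942, 0.2559]
tcp_rot: [-180.0, -0.0, 154.1]
wrist_force: [0.7, -0.4, 0.1]
opening: 0.0849
grasp_force: 0.0
time: 0.93
ee_pos: [0.3566, 0.0958, 0.2563]
tcp_rot: [180.0, 0.0, 154.1]
wrist_force: [1.0, -0.2, 0.2]
opening: 0.0851
grasp_force: 0.0
time: 1.35
ee_pos: [0.4147, -0.103, 0.2562]
tcp_rot: [180.0, 0.0, 154.0]
wrist_force: [1.4, 0.8, 0.5]
opening: 0.085
grasp_force: 0.0
time: 1.77
ee_pos: [0.4711, -0.2952, 0.2559]
tcp_rot: [180.0, -0.0, 169.1]
wrist_force: [1.2, 1.5, 1.4]
opening: 0.0848
grasp_force: 0.0
t 1.7667 shift [-0.0032 -0.0063 -0.0041] turn -0.45
[[ 0.19   0.939  0.285  0.398]
 [ 0.982 -0.182 -0.055 -0.28 ]
 [ 0.001  0.291 -0.957  0.374]
 [ 0.     0.     0.     1.   ]] [[341.35048034   0.         326.75608637]
 [  0.         341.35048034 196.08784504]
 [  0.           0.           1.        ]]
```

View pics/w1.png

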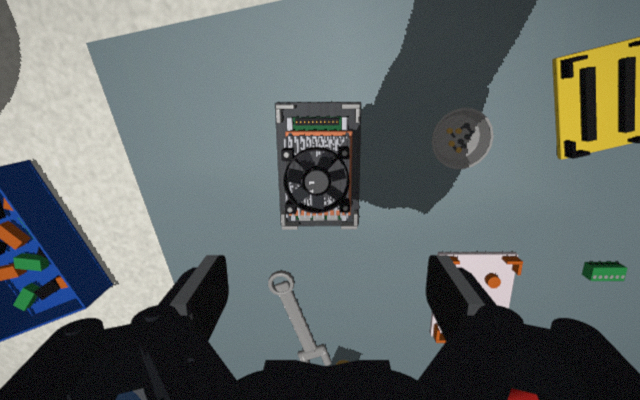

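Wrist picture: stack around (317,170) between the fingers' line, fan hub at (316,181). Enlarge to measure the parts.

```bash
python3 -c "
import cv2
im=cv2.imread('pics/w1.png')
cv2.imwrite('pics/w1c.png',cv2.resize(im[95:240,260:375],None,fx=4,fy=4,interpolation=cv2.INTER_CUBIC))"
```

```text
(no output)
```

View pics/w1c.png

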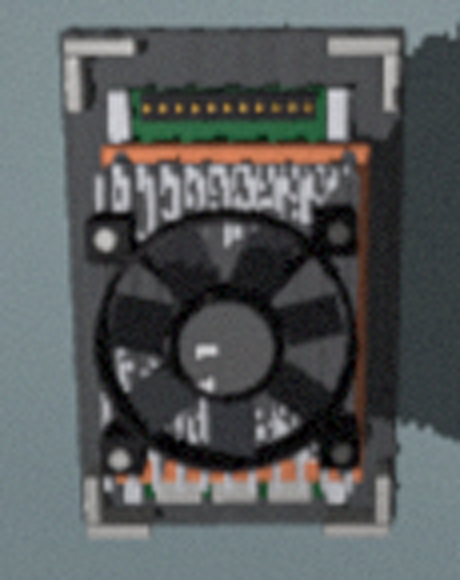

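Run:
```python
from h import *
f=lambda p,z:ray("wrist",np.array(p)/4+(260,95)-.37,z)
def rep(n,p,z):
    q=f(p,z);v=q[2]-q[0]+q[3]-q[1];print(n,np.round(q.mean(0),4),np.degrees(np.arctan2(v[1],v[0])),np.round(np.ptp(q,axis=0),3))
rep('lugs',[(105,239),(339,233),(119,458),(342,453)],.077)
rep('jig',[(64,35),(402,34),(89,532),(390,529)],.022)
print('hub',f([(228,345)],.077),'plate',f([(102,147),(368,150),(360,480)],.035))
# sink nest check
```

```text
lugs [ 0.4714 -0.3096] -9.476331444586597 [0.058 0.058]
jig [ 0.4716 -0.3087] -10.775339068853887 [0.145 0.106]
hub [[ 0.47076582 -0.3090935 ]] plate [[ 0.42643329 -0.33252471]
 [ 0.43961629 -0.26916082]
 [ 0.5232399  -0.28589818]]
```

```bash
cat >> h.py <<'E'
import pickle
def snap(n,name):
    i=vision.camera_info(n);im=vision.camera(n);cv2.imwrite(f"pics/{name}.png",im);pickle.dump(i,open(f"pics/{name}.pkl","wb"));return im
def load(name):return pickle.load(open(f"pics/{name}.pkl","rb"))
E
python3 -c "
from h import *
im=snap('wrist','w2');togo(.473,-.302,.26,169.5)
old=cv2.imread('pics/w1.png')
cv2.imwrite('pics/w2c.png',cv2.resize(im[95:240,260:375],None,fx=4,fy=4,interpolation=cv2.INTER_CUBIC))"
```

```text
t 1.8667 shift [-0.0022 -0.0041 -0.0069] turn -0.67
```

View pics/w2c.png

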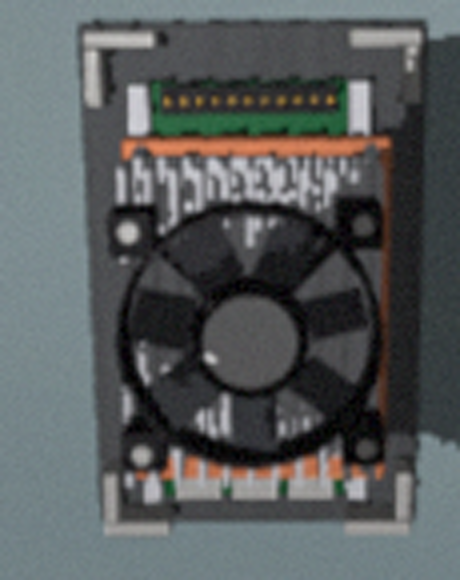

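The static view: fan lugs at crop (128,232),(364,224),(141,456),(367,447), hub (251,337), jig guide corners (84,30),(422,30),(106,532),(409,528), copper plate top corners (122,141),(390,144),(382,474).

Run:
```python
from h import *
i=load('w2')
f=lambda p,z:ray("wrist",np.array(p)/4+(260,95)-.37,z,i)
def rep(n,p,z):
    q=f(p,z);v=q[2]-q[0]+q[3]-q[1];print(n,np.round(q.mean(0),4),np.degrees(np.arctan2(v[1],v[0])),np.linalg.norm(q[1]-q[0]),np.linalg.norm(q[2]-q[0]))
rep('lugs',[(128,232),(364,224),(141,456),(367,447)],.077)
rep('jig',[(84,30),(422,30),(106,532),(409,528)],.022)
p=f([(122,141),(390,144),(382,474)],.035)
print('hub',f([(251,337)],.077),'plate',p,(p[0]+p[2])/2,np.degrees(np.arctan2(*(p[2]-p[1])[::-1])),sensors.get_obs()['opening'])
togo(.472,-.3045,.19,169.5)
```

```text
lugs [ 0.4711 -0.3042] -9.355912063555232 0.0511341482937917 0.05128873429156368
jig [ 0.4719 -0.3037] -10.780097774489805 0.08335520760648196 0.13302648681527535
hub [[ 0.46995784 -0.30372341]] plate [[ 0.42596663 -0.32742902]
 [ 0.43922645 -0.26366575]
 [ 0.52270765 -0.27997375]] [ 0.47433714 -0.30370139] -11.053494867765872 0.08488797215566528
t 1.8667 shift [-0.002  -0.0067  0.0631] turn -0.67
```

```bash
python3 -c "
from h import *
togo(.37,-.18,.05,170)"
```

```text
t 1.8667 shift [0.1217 0.0956 0.2037] turn -1.17
```

```bash
echo '[{"sx":0.122,"sy":0.096,"twist":-1.2,"aperture":0.064},{"sx":0.122,"sy":0.096,"twist":-1.2,"aperture":0.064},{"sx":0.122,"sy":0.096,"twist":-1.2,"aperture":0.064},{"sx":0.122,"sy":0.096,"twist":-1.2,"aperture":0.064},{"sx":0.122,"sy":0.096,"sz":0.03,"twist":-1.2,"aperture":0.064}]' > next.json && python3 drive.py next.json
echo '[{"sz":0.17,"aperture":0.064},{"sz":0.17,"aperture":0.064},{"sz":0.17,"aperture":0.064},{"sz":0.17,"aperture":0.064},{"sz":0.17,"aperture":0.064}]' > next.json && python3 drive.py next.json
echo '[{"aperture":0.064},{"aperture":0.064}]' > next.json && python3 drive.py next.json; echo '[{"sz":0.026,"aperture":0.064},{"sz":0.026,"aperture":0.064},{"sz":0.026,"aperture":0.064}]' > next.json && python3 drive.py next.json
```

```text
time: 2.28
ee_pos: [0.3681, -0.1732, 0.2311]
tcp_rot: [-179.9, 0.4, 170.3]
wrist_force: [1.7, 0.2, 0.3]
opening: 0.0641
grasp_force: 0.0
time: 2.7
ee_pos: [0.3655, -0.1734, 0.0493]
tcp_rot: [179.8, -0.6, 170.3]
wrist_force: [-0.7, 0.5, -2.1]
opening: 0.0639
grasp_force: 0.0
time: 2.87
ee_pos: [0.3703, -0.1758, 0.0584]
tcp_rot: [-180.0, 0.1, 170.3]
wrist_force: [0.4, -1.0, 0.8]
opening: 0.0642
grasp_force: 0.0
time: 3.12
ee_pos: [0.3702, -0.1759, 0.0321]
tcp_rot: [-180.0, 0.1, 170.3]
wrist_force: [0.7, 0.4, 0.4]
opening: 0.0639
grasp_force: 0.0
```

```bash
for z in 1; do echo '[{"sz":0.005,"aperture":0.064},{"sz":0.005,"aperture":0.064},{"sz":0.005,"aperture":0.064}]' > next.json && python3 drive.py next.json | grep -E "ee_pos|wrist"; done
echo '[{"sz":0.002,"aperture":0.064},{"sz":0.002,"aperture":0.064},{"sz":0.002,"aperture":0.064}]' > next.json && python3 drive.py next.json| grep -E "ee_pos|wrist"
echo '[{"sz":0.002,"aperture":0.064},{"sz":0.002,"aperture":0.064},{"sz":0.002,"aperture":0.064}]' > next.json && python3 drive.py next.json| grep -E "ee_pos|wrist"
```

```text
ee_pos: [0.37, -0.1758, 0.0262]
wrist_force: [0.4, -0.2, 0.2]
ee_pos: [0.3696, -0.1756, 0.0234]
wrist_force: [0.1, -0.1, 0.2]
ee_pos: [0.3694, -0.1756, 0.0211]
wrist_force: [0.4, -0.4, 0.3]
```

```bash
echo '[{"sz":0.001,"aperture":0.064},{"sz":0.001,"aperture":0.064},{"sz":0.001,"aperture":0.064}]' > next.json && python3 drive.py next.json| grep -E "ee_pos|wrist"
echo '[{"sz":0.001,"aperture":0.064},{"sz":0.001,"aperture":0.064},{"sz":0.001,"aperture":0.064}]' > next.json && python3 drive.py next.json| grep -E "ee_pos|wrist"
```

```text
ee_pos: [0.3695, -0.1756, 0.0202]
wrist_force: [0.1, 0.2, 0.5]
ee_pos: [0.3695, -0.1756, 0.0193]
wrist_force: [-0.0, -0.0, 0.1]
```

```bash
echo '[{"sz":0.001,"aperture":0.064},{"sz":0.001,"aperture":0.064},{"sz":0.001,"aperture":0.064}]' > next.json && python3 drive.py next.json| grep -E "ee_pos|wrist"
echo '[{"sz":0.001,"aperture":0.064},{"sz":0.001,"aperture":0.064},{"sz":0.001,"aperture":0.064}]' > next.json && python3 drive.py next.json| grep -E "ee_pos|wrist"
```

```text
ee_pos: [0.3696, -0.1757, 0.0189]
wrist_force: [-2.8, 0.9, 8.1]
ee_pos: [0.3697, -0.1757, 0.0189]
wrist_force: [-8.0, 3.0, 19.4]
```

```bash
echo '[{"sz":-0.04,"aperture":0.07},{"sz":-0.08,"aperture":0.07},{"sz":-0.12,"aperture":0.07},{"sz":-0.12,"aperture":0.07},{"sz":-0.12,"aperture":0.07}]' > next.json && python3 drive.py next.json| grep -E "ee_pos|wrist"
python3 -c "
from h import *
togo(.471,-.304,.11,170.6)"
```

```text
ee_pos: [0.3708, -0.1762, 0.1397]
wrist_force: [-0.2, 0.2, 0.4]
t 5.2833 shift [-0.1203 -0.109   0.0303] turn -0.34
```

```bash
echo '[{"sx":-0.03,"sy":-0.027,"aperture":0.07},{"sx":-0.06,"sy":-0.055,"aperture":0.07},{"sx":-0.09,"sy":-0.082,"aperture":0.07},{"sx":-0.11,"sy":-0.1,"aperture":0.07},{"sx":-0.12,"sy":-0.109,"aperture":0.07}]' > next.json && python3 drive.py next.json| grep -E "ee_pos|wrist"
echo '[{"sz":0.01,"aperture":0.07},{"sz":0.02,"aperture":0.07},{"sz":0.03,"aperture":0.07},{"sz":0.03,"aperture":0.07}]' > next.json && python3 drive.py next.json| grep -E "ee_pos|rot"
python3 -c "
from h import *
togo(.471,-.304,.0855,170.6)
im=snap('wrist','w3');cv2.imwrite('pics/w3c.png',im[:,120:520])"
```

```text
ee_pos: [0.4703, -0.3055, 0.1348]
wrist_force: [0.1, 0.1, -0.0]
ee_pos: [0.4676, -0.3018, 0.1039]
tcp_rot: [179.9, -0.2, 170.3]
t 6.0333 shift [-0.0038 -0.0017  0.0184] turn -0.31
```

View pics/w3c.png

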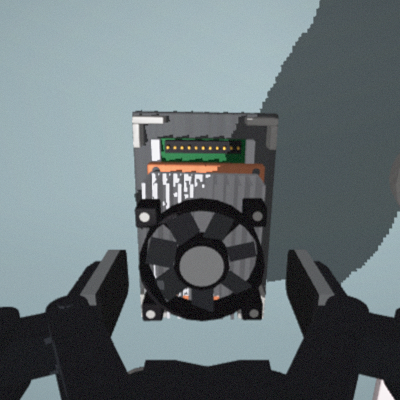

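Fan (centre at crop col 202) sits between the fingers (127–288). Descend and grip.

```bash
echo '[{"sx":-0.002,"sy":-0.001,"sz":0.006,"aperture":0.07},{"sx":-0.003,"sy":-0.002,"sz":0.012,"aperture":0.07},{"sx":-0.003,"sy":-0.002,"sz":0.018,"aperture":0.07},{"sx":-0.003,"sy":-0.002,"sz":0.018,"aperture":0.07},{"sx":-0.003,"sy":-0.002,"sz":0.018,"aperture":0.07}]' > next.json && python3 drive.py next.json 25| grep -E "ee_pos|wrist|rot"
echo '[{"aperture":0.066},{"aperture":0.062},{"aperture":0.055},{"aperture":0.055},{"aperture":0.055}]' > next.json && python3 drive.py next.json 25|tail -6
echo '[{"aperture":0.055},{"aperture":0.055},{"aperture":0.055}]' > next.json && python3 drive.py next.json 25
```

```text
ee_pos: [0.4718, -0.3057, 0.0889]
tcp_rot: [180.0, -0.0, 170.3]
wrist_force: [-0.5, -0.2, 0.3]
time: 6.92
ee_pos: [0.4722, -0.306, 0.0899]
tcp_rot: [-180.0, 0.1, 170.3]
wrist_force: [-1.2, -0.5, 4.4]
opening: 0.0591
grasp_force: 27.5
time: 7.17
ee_pos: [0.4722, -0.306, 0.0899]
tcp_rot: [-180.0, 0.0, 170.3]
wrist_force: [-0.1, 0.8, 5.6]
opening: 0.0587
grasp_force: 27.6
```

```bash
echo '[{"sz":-0.003,"aperture":0.055},{"sz":-0.008,"aperture":0.055},{"sz":-0.015,"aperture":0.055},{"sz":-0.025,"aperture":0.055},{"sz":-0.035,"aperture":0.055}]' > next.json && python3 drive.py next.json |tail -6
echo '[{"sz":-0.03,"aperture":0.055},{"sz":-0.05,"aperture":0.055},{"sz":-0.05,"aperture":0.055},{"sz":-0.05,"aperture":0.055}]' > next.json && python3 drive.py next.json |tail -6
python3 -c "
from h import *
im=snap('wrist','w4');cv2.imwrite('pics/w4c.png',im[:,120:520]);togo(.6605,.1482,.17,180.4)"
```

```text
time: 7.58
ee_pos: [0.4719, -0.3058, 0.1252]
tcp_rot: [180.0, -0.0, 170.3]
wrist_force: [-0.2, -0.5, -0.4]
opening: 0.0591
grasp_force: 27.1
time: 7.92
ee_pos: [0.4727, -0.3063, 0.1763]
tcp_rot: [-179.9, 0.2, 170.3]
wrist_force: [-0.1, 0.9, -0.6]
opening: 0.0592
grasp_force: 27.5
t 7.9667 shift [-0.1088  0.4795  0.0047] turn -10.14
```

View pics/w4c.png

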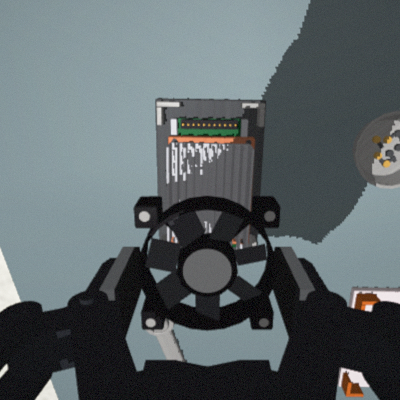

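```bash
python3 -c "
from h import *
print(ray('wrist',[(327,267)],.1635,load('w4')),sensors.get_obs()['ee_pos'])"
echo '[{"sx":-0.0095,"sy":0.0405,"twist":-2,"aperture":0.055},{"sx":-0.019,"sy":0.081,"twist":-4,"aperture":0.055},{"sx":-0.028,"sy":0.122,"twist":-6,"aperture":0.055},{"sx":-0.037,"sy":0.163,"twist":-8,"aperture":0.055},{"sx":-0.046,"sy":0.2,"twist":-10,"aperture":0.055}]' > next.json && python3 drive.py next.json |grep -E 'ee_pos|rot|grasp'
```

```text
[[ 0.46933156 -0.3050342 ]] [ 0.47215287 -0.30596865  0.17477283]
ee_pos: [0.551, -0.1144, 0.1732]
tcp_rot: [180.0, -0.1, -179.7]
grasp_force: 27.5
```

```bash
python3 -c "
from h import *
togo(.662,.1482,.17,180.4)"
```

```text
t 8.3833 shift [-0.1126  0.2619  0.0031] turn -0.05
```

```bash
echo '[{"sx":-0.014,"sy":0.034,"aperture":0.055},{"sx":-0.03,"sy":0.069,"aperture":0.055},{"sx":-0.046,"sy":0.105,"aperture":0.055},{"sx":-0.06,"sy":0.14,"aperture":0.055},{"sx":-0.075,"sy":0.175,"aperture":0.055}]' > next.json && python3 drive.py next.json |grep -E 'ee_pos|rot|grasp'
echo '[{"sx":-0.012,"sy":0.028,"aperture":0.055},{"sx":-0.022,"sy":0.05,"aperture":0.055},{"sx":-0.03,"sy":0.07,"aperture":0.055},{"sx":-0.03,"sy":0.07,"aperture":0.055},{"sx":-0.03,"sy":0.07,"aperture":0.055}]' > next.json && python3 drive.py next.json |grep -E 'ee_pos|rot|grasp'
python3 -c "
from h import *
togo(.662,.1482,.046,180.4)"
```

```text
ee_pos: [0.6252, 0.0607, 0.1729]
tcp_rot: [-180.0, -0.1, -179.7]
grasp_force: 27.5
ee_pos: [0.6546, 0.1298, 0.1725]
tcp_rot: [-180.0, -0.2, -179.6]
grasp_force: 27.5
t 9.2167 shift [-0.0078  0.0184  0.1264] turn -0.04
```

```bash
echo '[{"sx":-0.004,"sy":0.01,"sz":0.02,"aperture":0.055},{"sx":-0.008,"sy":0.018,"sz":0.045,"aperture":0.055},{"sx":-0.008,"sy":0.018,"sz":0.07,"aperture":0.055},{"sx":-0.008,"sy":0.018,"sz":0.09,"aperture":0.055},{"sx":-0.008,"sy":0.018,"sz":0.1,"aperture":0.055}]' > next.json && python3 drive.py next.json |grep -E 'ee_pos|rot|grasp'
echo '[{"sz":0.003,"aperture":0.055},{"sz":0.005,"aperture":0.055},{"sz":0.005,"aperture":0.055}]' > next.json && python3 drive.py next.json |grep -E 'ee_pos|rot|grasp'
python3 -c "
from h import *
togo(.662,.1482,.046,180.4)
im=snap('wrist','w5');cv2.imwrite('pics/w5c.png',im[120:,120:520])"
```

```text
ee_pos: [0.6612, 0.1455, 0.0706]
tcp_rot: [-179.9, -0.3, -179.8]
grasp_force: 27.5
ee_pos: [0.6633, 0.1465, 0.0703]
tcp_rot: [180.0, 0.1, -179.8]
grasp_force: 27.5
t 9.8833 shift [0.0013 0.0017 0.0243] turn -0.18
```

View pics/w5c.png

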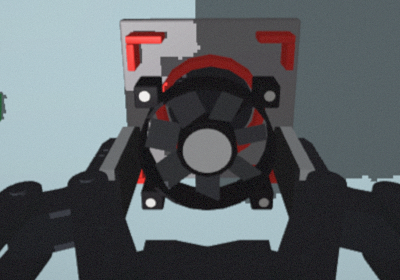

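```bash
echo '[{"sx":0.001,"sy":0.001,"sz":0.008,"aperture":0.055},{"sx":0.001,"sy":0.001,"sz":0.015,"aperture":0.055},{"sx":0.001,"sy":0.001,"sz":0.02,"aperture":0.055},{"sx":0.001,"sy":0.001,"sz":0.0225,"aperture":0.055},{"sx":0.001,"sy":0.001,"sz":0.0225,"aperture":0.055}]' > next.json && python3 drive.py next.json |grep -E 'ee_pos|wrist|grasp'
echo '[{"sz":0.001,"aperture":0.055},{"sz":0.001,"aperture":0.055},{"sz":0.001,"aperture":0.055}]' > next.json && python3 drive.py next.json |grep -E 'ee_pos|wrist|grasp'
echo '[{"sz":0.001,"aperture":0.055},{"sz":0.001,"aperture":0.055},{"sz":0.001,"aperture":0.055}]' > next.json && python3 drive.py next.json |grep -E 'ee_pos|wrist|grasp'
```

```text
ee_pos: [0.6618, 0.148, 0.0464]
wrist_force: [-0.4, 1.0, -1.2]
grasp_force: 27.5
ee_pos: [0.662, 0.148, 0.046]
wrist_force: [-1.6, 0.0, 1.6]
grasp_force: 27.8
ee_pos: [0.6621, 0.148, 0.046]
wrist_force: [-3.9, -0.1, 8.6]
grasp_force: 28.4
```

```bash
echo '[{"aperture":0.06},{"aperture":0.064},{"aperture":0.07},{"aperture":0.07}]' > next.json && python3 drive.py next.json |grep -E 'ee_pos|opening|grasp'
echo '[{"sz":-0.01,"aperture":0.07},{"sz":-0.03,"aperture":0.07},{"sz":-0.06,"aperture":0.07},{"sz":-0.09,"aperture":0.07},{"sz":-0.12,"aperture":0.07}]' > next.json && python3 drive.py next.json |grep -E 'ee_pos|opening|grasp'
python3 -c "
from h import *
im=snap('wrist','w6');cv2.imwrite('pics/w6c.png',im[120:,120:520])
togo(.472,-.3037,.14,169)"
```

```text
ee_pos: [0.662, 0.1479, 0.0445]
opening: 0.07
grasp_force: 0.0
ee_pos: [0.6617, 0.1479, 0.1667]
opening: 0.0699
grasp_force: 0.0
t 11.65 shift [ 0.1937 -0.4512  0.0317] turn 11.26
```

View pics/w6c.png

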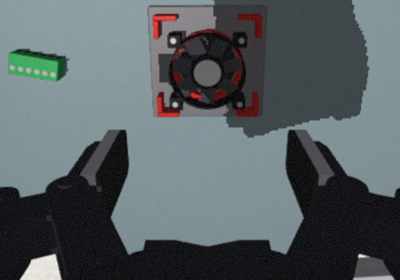

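```bash
echo '[{"sx":0.0155,"sy":-0.036,"aperture":0.07},{"sx":0.031,"sy":-0.072,"aperture":0.07},{"sx":0.0465,"sy":-0.108,"aperture":0.07},{"sx":0.062,"sy":-0.144,"aperture":0.07},{"sx":0.0775,"sy":-0.18,"aperture":0.07}]' > next.json && python3 drive.py next.json |grep -E 'ee_pos|rot'
echo '[{"sx":0.0155,"sy":-0.036,"aperture":0.07},{"sx":0.031,"sy":-0.072,"aperture":0.07},{"sx":0.0465,"sy":-0.108,"aperture":0.07},{"sx":0.062,"sy":-0.144,"aperture":0.07},{"sx":0.0775,"sy":-0.18,"aperture":0.07}]' > next.json && python3 drive.py next.json |grep -E 'ee_pos|rot'
echo '[{"sx":0.014,"sy":-0.032,"twist":3,"aperture":0.07},{"sx":0.026,"sy":-0.062,"twist":6,"aperture":0.07},{"sx":0.034,"sy":-0.08,"twist":9,"aperture":0.07},{"sx":0.038,"sy":-0.09,"twist":11.2,"aperture":0.07},{"sx":0.038,"sy":-0.09,"twist":11.2,"aperture":0.07}]' > next.json && python3 drive.py next.json |grep -E 'ee_pos|rot'
python3 -c "
from h import *
togo(.472,-.3037,.06,169)"
```

```text
ee_pos: [0.5844, -0.0337, 0.1654]
tcp_rot: [-180.0, 0.0, -179.7]
ee_pos: [0.5076, -0.2143, 0.1656]
tcp_rot: [-180.0, 0.1, -179.7]
ee_pos: [0.4703, -0.3045, 0.1651]
tcp_rot: [-180.0, 0.0, 168.8]
t 12.9 shift [-0.0015  0.0011  0.1051] turn -0.2
```

```bash
echo '[{"sx":-0.001,"sy":0.001,"sz":0.02,"aperture":0.071},{"sx":-0.0015,"sy":0.001,"sz":0.045,"aperture":0.071},{"sx":-0.0015,"sy":0.001,"sz":0.07,"aperture":0.071},{"sx":-0.0015,"sy":0.001,"sz":0.085,"aperture":0.071},{"sx":-0.0015,"sy":0.001,"sz":0.085,"aperture":0.071}]' > next.json && python3 drive.py next.json |grep -E 'ee_pos|wrist'
echo '[{"sz":0.007,"aperture":0.071},{"sz":0.014,"aperture":0.071},{"sz":0.018,"aperture":0.071},{"sz":0.018,"aperture":0.071}]' > next.json && python3 drive.py next.json |grep -E 'ee_pos|wrist'
python3 -c "
from h import *
togo(.472,-.3037,.06,169)"
```

```text
ee_pos: [0.4718, -0.2999, 0.0763]
wrist_force: [-0.3, 0.1, 0.5]
ee_pos: [0.4727, -0.302, 0.0615]
wrist_force: [-0.9, 0.7, -0.3]
t 13.65 shift [ 0.0004 -0.0019  0.0015] turn 0.08
```

```bash
echo '[{"sy":-0.0015,"aperture":0.069},{"sy":-0.0015,"aperture":0.065},{"sy":-0.0015,"aperture":0.062},{"sy":-0.0015,"aperture":0.055},{"sy":-0.0015,"aperture":0.055}]' > next.json && python3 drive.py next.json 40 |tail -6 || true
echo '[{"aperture":0.055},{"aperture":0.055},{"aperture":0.055}]' > next.json && python3 drive.py next.json 40
```

```text
time: 14.07
ee_pos: [0.4727, -0.3041, 0.0627]
tcp_rot: [-180.0, 0.1, 169.0]
wrist_force: [-1.7, -0.2, 5.3]
opening: 0.0595
grasp_force: 43.4
time: 14.32
ee_pos: [0.4727, -0.304, 0.0627]
tcp_rot: [-180.0, 0.1, 169.0]
wrist_force: [-0.6, -0.3, 5.6]
opening: 0.0589
grasp_force: 43.4
```

```bash
echo '[{"sz":-0.003,"aperture":0.055},{"sz":-0.008,"aperture":0.055},{"sz":-0.015,"aperture":0.055},{"sz":-0.025,"aperture":0.055},{"sz":-0.035,"aperture":0.055}]' > next.json && python3 drive.py next.json |tail -4
echo '[{"sz":-0.03,"aperture":0.055},{"sz":-0.06,"aperture":0.055},{"sz":-0.075,"aperture":0.055},{"sz":-0.075,"aperture":0.055}]' > next.json && python3 drive.py next.json |tail -4
python3 -c "
from h import *
im=snap('wrist','w7');cv2.imwrite('pics/w7c.png',im[80:,120:520]);togo(.4603,-.0023,.17,182.8)"
```

```text
tcp_rot: [180.0, -0.0, 169.1]
wrist_force: [0.1, 0.4, -0.8]
opening: 0.0591
grasp_force: 43.3
tcp_rot: [-179.9, 0.4, 169.1]
wrist_force: [1.1, -0.4, -1.3]
opening: 0.059
grasp_force: 43.8
t 15.1167 shift [0.07   0.2939 0.0037] turn -13.74
```

View pics/w7c.png

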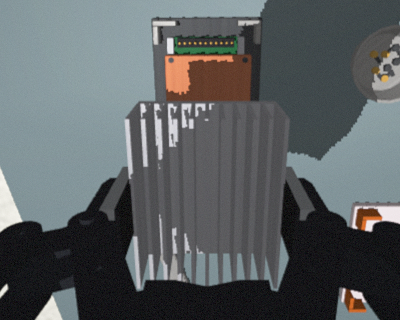

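Heat sink is held level; its near edge at crop row 103 (cols 125–288), plate stays on the stack.

```bash
python3 -c "
from h import *
i=load('w7');p=ray('wrist',[(245,184),(408,183)],.1735,i);print(p,p[1]-p[0])
m=p.mean(0)-sensors.get_obs()['ee_pos'][:2];a=np.radians(-11);print(m@[np.cos(a),np.sin(a)],m@[-np.sin(a),np.cos(a)])"
echo '[{"sx":0.008,"sy":0.036,"twist":-2.6,"aperture":0.055},{"sx":0.016,"sy":0.072,"twist":-5.2,"aperture":0.055},{"sx":0.024,"sy":0.108,"twist":-8,"aperture":0.055},{"sx":0.032,"sy":0.144,"twist":-11,"aperture":0.055},{"sx":0.042,"sy":0.18,"twist":-13.7,"aperture":0.055}]' > next.json && python3 drive.py next.json |grep -E 'ee_pos|rot|grasp'
python3 -c "
from h import *
togo(.4603,-.0023,.17,182.8)"
```

```text
[[ 0.42624276 -0.32532655]
 [ 0.43720996 -0.26653407]] [0.0109672  0.05879248]
-0.04234815264611118 0.00015731024023192888
ee_pos: [0.4646, -0.1173, 0.1705]
tcp_rot: [180.0, -0.1, -177.1]
grasp_force: 43.8
t 15.5333 shift [-0.0015  0.1151  0.0006] turn 0.08
```

```bash
echo '[{"sx":-0.002,"sy":0.03,"aperture":0.055},{"sx":-0.004,"sy":0.06,"aperture":0.055},{"sx":-0.004,"sy":0.085,"aperture":0.055},{"sx":-0.004,"sy":0.1,"aperture":0.055},{"sx":-0.004,"sy":0.105,"sz":0.01,"aperture":0.055}]' > next.json && python3 drive.py next.json |grep -E 'ee_pos|rot|grasp'
echo '[{"sz":0.02,"aperture":0.055},{"sz":0.045,"aperture":0.055},{"sz":0.065,"aperture":0.055},{"sz":0.075,"aperture":0.055},{"sz":0.075,"aperture":0.055}]' > next.json && python3 drive.py next.json |grep -E 'ee_pos|rot|grasp'
python3 -c "
from h import *
togo(.463,-.0023,.0457,182.8)"
```

```text
ee_pos: [0.4643, -0.0119, 0.1621]
tcp_rot: [180.0, 0.1, -177.1]
grasp_force: 43.9
ee_pos: [0.4625, -0.0143, 0.0835]
tcp_rot: [180.0, -0.3, -177.3]
grasp_force: 43.8
t 16.3667 shift [-0.0013  0.0119  0.0378] turn -0.07
```

```bash
echo '[{"sy":0.006,"sz":0.004,"aperture":0.055},{"sy":0.01,"sz":0.01,"aperture":0.055},{"sy":0.01,"sz":0.018,"aperture":0.055},{"sy":0.01,"sz":0.022,"aperture":0.055},{"sy":0.01,"sz":0.022,"aperture":0.055}]' > next.json && python3 drive.py next.json |grep -E 'ee_pos|rot|grasp'
echo '[{"aperture":0.055}]' > next.json && python3 drive.py next.json  |grep -E 'ee_pos|rot|grasp'
python3 -c "
from h import *
togo(.463,-.0023,.0457,182.8)
im=snap('wrist','w8');cv2.imwrite('pics/w8c.png',im[80:,120:520])"
```

```text
ee_pos: [0.4634, -0.0038, 0.064]
tcp_rot: [180.0, -0.1, -177.2]
grasp_force: 43.9
ee_pos: [0.4637, -0.0039, 0.0648]
tcp_rot: [-180.0, -0.0, -177.2]
grasp_force: 43.9
t 16.8667 shift [0.0007 0.0016 0.0191] turn -0.03
```

View pics/w8c.png

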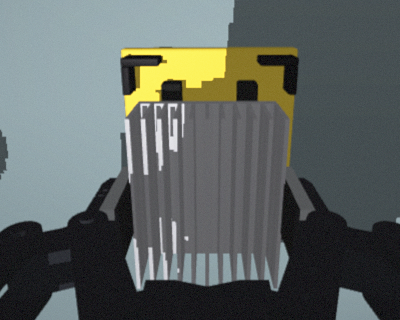

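```bash
echo '[{"sy":0.001,"sz":0.005,"aperture":0.055},{"sx":0.0005,"sy":0.0015,"sz":0.01,"aperture":0.055},{"sx":0.0005,"sy":0.0015,"sz":0.015,"aperture":0.055},{"sx":0.0005,"sy":0.0015,"sz":0.0175,"aperture":0.055},{"sx":0.0005,"sy":0.0015,"sz":0.0175,"aperture":0.055}]' > next.json && python3 drive.py next.json |grep -E 'ee_pos|wrist|grasp'
echo '[{"sz":0.001,"aperture":0.055},{"sz":0.001,"aperture":0.055},{"sz":0.001,"aperture":0.055}]' > next.json && python3 drive.py next.json |grep -E 'ee_pos|wrist|grasp'
echo '[{"sz":0.001,"aperture":0.055},{"sz":0.001,"aperture":0.055},{"sz":0.001,"aperture":0.055}]' > next.json && python3 drive.py next.json |grep -E 'ee_pos|wrist|grasp'
```

```text
ee_pos: [0.4627, -0.0024, 0.0464]
wrist_force: [0.0, 0.3, -1.5]
grasp_force: 43.9
ee_pos: [0.4633, -0.0024, 0.0464]
wrist_force: [0.3, -0.2, -2.0]
grasp_force: 43.9
ee_pos: [0.4634, -0.0024, 0.0457]
wrist_force: [-1.9, 0.1, 2.5]
grasp_force: 44.3
```

```bash
echo '[{"aperture":0.06},{"aperture":0.064},{"aperture":0.07},{"aperture":0.07}]' > next.json && python3 drive.py next.json |grep -E 'ee_pos|opening|grasp'
echo '[{"sz":-0.01,"aperture":0.075},{"sz":-0.03,"aperture":0.075},{"sz":-0.06,"aperture":0.075},{"sz":-0.09,"aperture":0.075},{"sz":-0.1,"aperture":0.075}]' > next.json && python3 drive.py next.json |grep -E 'ee_pos|opening|grasp'
python3 -c "
from h import *
snap('wrist','w9')
togo(.473,-.3037,.14,169)"
```

```text
ee_pos: [0.4632, -0.0024, 0.0453]
opening: 0.0697
grasp_force: 0.0
ee_pos: [0.4645, -0.0024, 0.1503]
opening: 0.0749
grasp_force: 0.0
t 18.6333 shift [ 0.0065 -0.3013  0.0106] turn 13.76
```

```bash
echo '[{"sx":0.001,"sy":-0.036,"twist":2,"aperture":0.078},{"sx":0.002,"sy":-0.072,"twist":4,"aperture":0.078},{"sx":0.003,"sy":-0.108,"twist":6,"aperture":0.078},{"sx":0.004,"sy":-0.144,"twist":8,"aperture":0.078},{"sx":0.004,"sy":-0.18,"twist":10,"aperture":0.078}]' > next.json && python3 drive.py next.json |grep -E 'ee_pos|rot'
python3 -c "
from h import *
togo(.473,-.3037,.14,169)"
```

```text
ee_pos: [0.4673, -0.184, 0.145]
tcp_rot: [180.0, -0.0, 172.7]
t 19.05 shift [-0.0209 -0.118   0.005 ] turn 3.67
```

```bash
echo '[{"sx":-0.006,"sy":-0.035,"twist":2,"aperture":0.078},{"sx":-0.012,"sy":-0.07,"twist":3.7,"aperture":0.078},{"sx":-0.018,"sy":-0.1,"twist":3.7,"aperture":0.078},{"sx":-0.02,"sy":-0.115,"twist":3.7,"aperture":0.078},{"sx":-0.02,"sy":-0.115,"twist":3.7,"aperture":0.078}]' > next.json && python3 drive.py next.json |grep -E 'ee_pos|rot'
python3 -c "
from h import *
im=snap('wrist','w10');cv2.imwrite('pics/w10c.png',cv2.resize(im[100:300,180:460],None,fx=2.7,fy=2.7,interpolation=cv2.INTER_CUBIC))
togo(.473,-.3037,.042,169)"
```

```text
ee_pos: [0.4727, -0.3014, 0.1443]
tcp_rot: [180.0, -0.1, 168.9]
t 19.5167 shift [-0.0012 -0.0039  0.1025] turn -0.06
```

View pics/w10c.png

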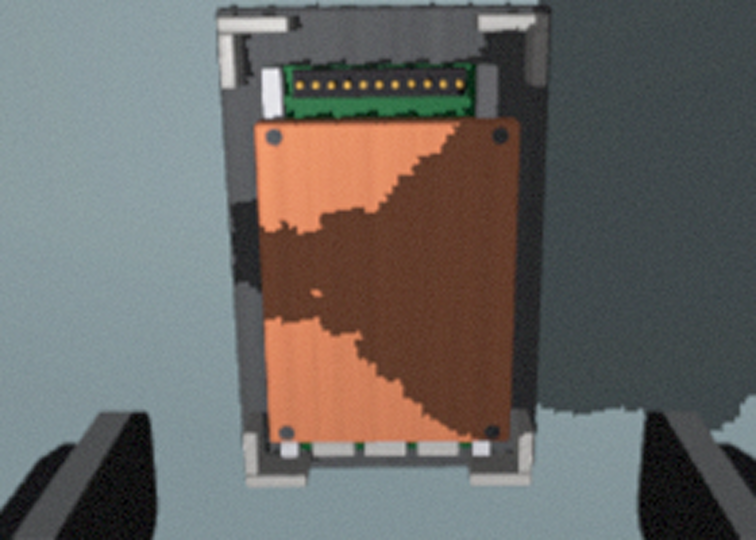

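Plate corners in the crop: (256,122),(520,119),(269,441),(509,441); the stack is undisturbed.

```bash
python3 -c "
from h import *
i=load('w10');p=ray('wrist',np.array([(256,122),(520,119),(269,441),(509,441)])/2.7+(180,100)-.3,.035,i)
v=p[2]-p[0]+p[3]-p[1];print(p.mean(0),np.degrees(np.arctan2(v[1],v[0])),np.linalg.norm(p[1]-p[0]),np.linalg.norm(p[2]-p[0]))
togo(.4735,-.3037,.042,169)"
echo '[{"sx":-0.001,"sy":-0.002,"sz":0.02,"aperture":0.078},{"sx":-0.001,"sy":-0.002,"sz":0.045,"aperture":0.078},{"sx":-0.001,"sy":-0.002,"sz":0.065,"aperture":0.078},{"sx":-0.001,"sy":-0.002,"sz":0.078,"aperture":0.078},{"sx":-0.001,"sy":-0.002,"sz":0.078,"aperture":0.078}]' > next.json && python3 drive.py next.json |grep -E 'ee_pos|rot'
echo '[{"aperture":0.078}]' > next.json && python3 drive.py next.json |grep -E 'ee_pos|rot'
```

```text
[ 0.47425682 -0.30340485] -11.101392325088513 0.0650449993271259 0.08732956248276466
t 19.5167 shift [-0.0017 -0.0038  0.1025] turn -0.06
ee_pos: [0.4726, -0.2991, 0.0644]
tcp_rot: [179.9, -0.2, 169.1]
ee_pos: [0.4738, -0.3002, 0.0674]
tcp_rot: [180.0, -0.0, 169.1]
```

```bash
echo '[{"sy":-0.002,"sz":0.004,"aperture":0.078},{"sy":-0.0035,"sz":0.01,"aperture":0.078},{"sy":-0.0035,"sz":0.018,"aperture":0.078},{"sy":-0.0035,"sz":0.025,"aperture":0.078},{"sy":-0.0035,"sz":0.026,"aperture":0.078}]' > next.json && python3 drive.py next.json |grep -E 'ee_pos|wrist'
echo '[{"aperture":0.078},{"aperture":0.076},{"aperture":0.076}]' > next.json && python3 drive.py next.json
```

```text
ee_pos: [0.4725, -0.3043, 0.0396]
wrist_force: [-0.5, 0.4, -0.0]
time: 20.68
ee_pos: [0.4733, -0.3047, 0.0416]
tcp_rot: [-180.0, 0.0, 169.1]
wrist_force: [-0.7, 0.4, 0.3]
opening: 0.0759
grasp_force: 0.0
```

```bash
echo '[{"sy":0.001,"aperture":0.073},{"sy":0.001,"aperture":0.071},{"sy":0.001,"aperture":0.069},{"sy":0.001,"aperture":0.067},{"sy":0.001,"aperture":0.06}]' > next.json && python3 drive.py next.json 50| grep -E 'opening|grasp|wrist|ee_'
echo '[{"aperture":0.06},{"aperture":0.06},{"aperture":0.06}]' > next.json && python3 drive.py next.json 50
```

```text
ee_pos: [0.4735, -0.3037, 0.0419]
wrist_force: [-0.9, -0.2, 3.2]
opening: 0.0644
grasp_force: 55.5
time: 21.35
ee_pos: [0.4735, -0.3037, 0.0419]
tcp_rot: [-180.0, 0.0, 169.1]
wrist_force: [-1.5, 1.2, 5.5]
opening: 0.0647
grasp_force: 55.7
```

```bash
echo '[{"sz":-0.002,"aperture":0.06},{"sz":-0.006,"aperture":0.06},{"sz":-0.012,"aperture":0.06},{"sz":-0.022,"aperture":0.06},{"sz":-0.035,"aperture":0.06}]' > next.json && python3 drive.py next.json |grep -E 'opening|grasp|wrist|ee_'
echo '[{"sz":-0.03,"aperture":0.06},{"sz":-0.06,"aperture":0.06},{"sz":-0.09,"aperture":0.06},{"sz":-0.095,"aperture":0.06}]' > next.json && python3 drive.py next.json |grep -E 'opening|grasp|wrist|ee_'
python3 -c "
from h import *
snap('wrist','w11');togo(.667,-.1493,.165,169.2)"
```

```text
ee_pos: [0.4729, -0.3034, 0.0766]
wrist_force: [0.6, -0.4, -3.1]
opening: 0.0646
grasp_force: 55.9
ee_pos: [0.4748, -0.3046, 0.1784]
wrist_force: [0.0, -0.2, -1.8]
opening: 0.0644
grasp_force: 56.7
t 22.15 shift [-0.1592  0.1889  0.0123] turn -0.14
```

```bash
echo '[{"sx":-0.022,"sy":0.027,"aperture":0.06},{"sx":-0.046,"sy":0.055,"aperture":0.06},{"sx":-0.07,"sy":0.083,"aperture":0.06},{"sx":-0.094,"sy":0.111,"aperture":0.06},{"sx":-0.118,"sy":0.139,"aperture":0.06}]' > next.json && python3 drive.py next.json |grep -E 'grasp|ee_'
echo '[{"sx":-0.018,"sy":0.022,"aperture":0.06},{"sx":-0.032,"sy":0.037,"aperture":0.06},{"sx":-0.041,"sy":0.048,"aperture":0.06},{"sx":-0.041,"sy":0.048,"aperture":0.06},{"sx":-0.041,"sy":0.048,"aperture":0.06}]' > next.json && python3 drive.py next.json |grep -E 'grasp|ee_|rot'
python3 -c "
from h import *
snap('wrist','w12');togo(.667,-.1493,.0329,169.2)"
```

```text
ee_pos: [0.6164, -0.1882, 0.1704]
grasp_force: 56.7
ee_pos: [0.6649, -0.1496, 0.1699]
tcp_rot: [-180.0, -0.1, 169.1]
grasp_force: 56.7
t 23.0333 shift [-0.0025  0.0013  0.1374] turn -0.12
```

```bash
echo '[{"sx":-0.001,"sy":0.001,"sz":0.025,"aperture":0.06},{"sx":-0.002,"sy":0.001,"sz":0.05,"aperture":0.06},{"sx":-0.002,"sy":0.001,"sz":0.08,"aperture":0.06},{"sx":-0.002,"sy":0.001,"sz":0.1,"aperture":0.06},{"sx":-0.002,"sy":0.001,"sz":0.105,"aperture":0.06}]' > next.json && python3 drive.py next.json |grep -E 'grasp|ee_'
echo '[{"aperture":0.06},{"aperture":0.06}]' > next.json && python3 drive.py next.json |grep -E 'grasp|ee_|rot'
python3 -c "
from h import *
im=snap('wrist','w13');togo(.667,-.1493,.0329,169.2);cv2.imwrite('pics/w13c.png',cv2.resize(im[100:320,160:480],None,fx=2.4,fy=2.4))"
```

```text
ee_pos: [0.6643, -0.1501, 0.0618]
grasp_force: 56.6
ee_pos: [0.6671, -0.1502, 0.0676]
tcp_rot: [-180.0, 0.1, 169.0]
grasp_force: 56.7
t 23.6667 shift [0.0009 0.0008 0.0355] turn -0.18
```

View pics/w13c.png

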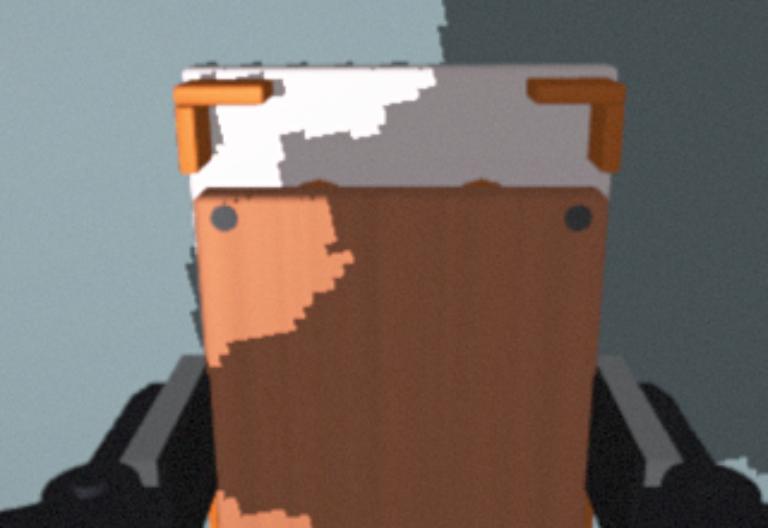

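```bash
python3 -c "
from h import *
i=load('w13');f=lambda p,z:ray('wrist',np.array(p)/2.4+(160,100)-.3,z,i)
g=f([(175,88),(625,86),(208,105),(592,105)],.022);p=f([(200,197),(607,195)],.0607)
b=f([(182,68),(616,68)],.008)
a=np.radians(-10.9);M=np.array([[np.cos(a),-np.sin(a)],[np.sin(a),np.cos(a)]])
c=np.array([.667,-.1502]);print((g-c)@M,(p-c)@M,(b-c)@M)"
```

```text
[[-0.05483195 -0.04406273]
 [-0.05505566  0.04501168]
 [-0.05145899 -0.03776655]
 [-0.0513133   0.03872947]] [[-0.04258397 -0.03094404]
 [-0.04278428  0.03300616]] [[-0.05734337 -0.04605077]
 [-0.05716814  0.04659216]]
```

Plate and nest centres agree within 1 mm (8.7 mm gap at the near guides, 8 wanted). Lower it.

```bash
echo '[{"sz":0.008,"aperture":0.06},{"sz":0.018,"aperture":0.06},{"sz":0.026,"aperture":0.06},{"sz":0.031,"aperture":0.06},{"sz":0.033,"aperture":0.06}]' > next.json && python3 drive.py next.json |grep -E 'wrist|ee_'
echo '[{"aperture":0.06},{"sz":0.001,"aperture":0.06},{"sz":0.001,"aperture":0.06}]' > next.json && python3 drive.py next.json |grep -E 'wrist|ee_'
echo '[{"sz":0.001,"aperture":0.06},{"sz":0.001,"aperture":0.06},{"sz":0.001,"aperture":0.06}]' > next.json && python3 drive.py next.json |grep -E 'wrist|ee_'
```

```text
ee_pos: [0.6667, -0.1495, 0.033]
wrist_force: [-7.8, 1.5, 12.5]
ee_pos: [0.6671, -0.1496, 0.033]
wrist_force: [-3.1, 1.4, 5.5]
ee_pos: [0.6671, -0.1496, 0.033]
wrist_force: [-6.4, 0.9, 10.0]
```

```bash
echo '[{"aperture":0.066},{"aperture":0.07},{"aperture":0.076},{"aperture":0.076}]' > next.json && python3 drive.py next.json |grep -E 'opening|grasp|ee_'
echo '[{"sz":-0.01,"aperture":0.076},{"sz":-0.03,"aperture":0.076},{"sz":-0.06,"aperture":0.076},{"sz":-0.09,"aperture":0.076},{"sz":-0.11,"aperture":0.076}]' > next.json && python3 drive.py next.json |grep -E 'ee_pos|opening|grasp'
python3 -c "
from h import *
snap('wrist','w14')
togo(.4735,-.3037,.14,169)"
```

```text
ee_pos: [0.6672, -0.1496, 0.0311]
opening: 0.076
grasp_force: 0.0
ee_pos: [0.6676, -0.1497, 0.1453]
opening: 0.076
grasp_force: 0.0
t 25.3833 shift [ 0.1625 -0.188   0.008 ] turn 0.06
```

```bash
echo '[{"sx":0.022,"sy":-0.026,"aperture":0.076},{"sx":0.046,"sy":-0.054,"aperture":0.076},{"sx":0.07,"sy":-0.082,"aperture":0.076},{"sx":0.094,"sy":-0.11,"aperture":0.076},{"sx":0.118,"sy":-0.138,"aperture":0.076}]' > next.json && python3 drive.py next.json |grep -E 'ee_'
echo '[{"sx":0.02,"sy":-0.022,"aperture":0.076},{"sx":0.034,"sy":-0.037,"aperture":0.076},{"sx":0.044,"sy":-0.05,"aperture":0.076},{"sx":0.044,"sy":-0.05,"aperture":0.076},{"sx":0.044,"sy":-0.05,"aperture":0.076}]' > next.json && python3 drive.py next.json |grep -E 'ee_|rot'
python3 -c "
from h import *
im=snap('wrist','w15');cv2.imwrite('pics/w15c.png',cv2.resize(im[80:300,180:460],None,fx=2.7,fy=2.7,interpolation=cv2.INTER_CUBIC))
togo(.4735,-.3037,.032,169)"
```

```text
ee_pos: [0.5237, -0.2634, 0.1418]
ee_pos: [0.4721, -0.3039, 0.1419]
tcp_rot: [-180.0, 0.1, 169.0]
t 26.2667 shift [-8.000e-04 -1.000e-04  1.098e-01] turn 0.02
```

View pics/w15c.png

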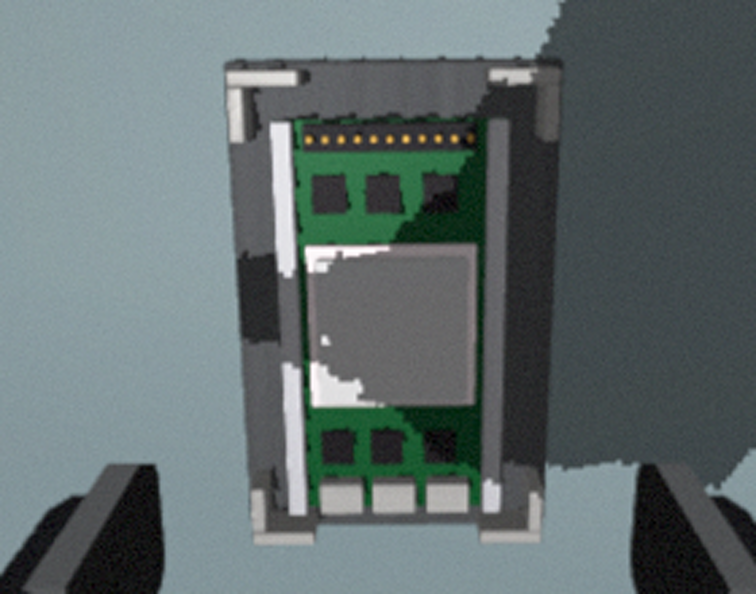

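Board still in place: processor corners crop (306,246),(476,246),(312,407),(474,405); bar outer corners (271,122),(509,121),(288,514),(500,512).

```bash
python3 -c "
from h import *
i=load('w15');f=lambda p,z:ray('wrist',np.array(p)/2.7+(180,80)-.3,z,i)
for q,z in(([(306,246),(476,246),(312,407),(474,405)],.027),([(271,122),(509,121),(288,514),(500,512)],.025)):
    p=f(q,z);v=p[2]-p[0]+p[3]-p[1];print(p.mean(0),np.degrees(np.arctan2(v[1],v[0])),np.linalg.norm(p[1]-p[0]),np.linalg.norm(p[2]-p[0]))"
echo '[{"sz":0.02,"aperture":0.074},{"sz":0.045,"aperture":0.074},{"sz":0.065,"aperture":0.074},{"sz":0.075,"aperture":0.074},{"sz":0.075,"aperture":0.074}]' > next.json && python3 drive.py next.json |grep -E 'ee_pos|rot'
echo '[{"aperture":0.074}]' > next.json && python3 drive.py next.json |grep -E 'ee_pos|rot'
python3 -c "
from h import *
togo(.473,-.3037,.032,169)"
```

```text
[ 0.47178206 -0.30464293] -10.476184958449233 0.043896441991241264 0.044839210545799056
[ 0.47291637 -0.30485221] -10.592661088193553 0.05958382536137481 0.1098744922923982
ee_pos: [0.4719, -0.3021, 0.0638]
tcp_rot: [179.9, -0.2, 169.1]
ee_pos: [0.4728, -0.303, 0.0666]
tcp_rot: [180.0, -0.0, 169.1]
t 26.7667 shift [-0.0003 -0.0007  0.0346] turn 0.1
```

```bash
echo '[{"sy":-0.001,"sz":0.008,"aperture":0.074},{"sy":-0.0015,"sz":0.018,"twist":-0.4,"aperture":0.074},{"sy":-0.0015,"sz":0.026,"twist":-0.4,"aperture":0.074},{"sy":-0.0015,"sz":0.031,"twist":-0.4,"aperture":0.074},{"sy":-0.0015,"sz":0.032,"twist":-0.4,"aperture":0.074}]' > next.json && python3 drive.py next.json |grep -E 'ee_pos|wrist'
echo '[{"aperture":0.072},{"aperture":0.07}]' > next.json && python3 drive.py next.json |grep -E 'ee_pos|rot|wrist'
```

```text
ee_pos: [0.4715, -0.3046, 0.0329]
wrist_force: [-0.2, 0.0, 0.1]
ee_pos: [0.4721, -0.305, 0.0345]
tcp_rot: [-180.0, 0.0, 169.5]
wrist_force: [0.5, -0.2, 0.3]
```

```bash
echo '[{"sz":0.001,"aperture":0.066},{"sz":0.001,"aperture":0.064},{"sz":0.001,"aperture":0.062},{"sz":0.001,"aperture":0.061},{"sz":0.001,"aperture":0.055}]' > next.json && python3 drive.py next.json 35| grep -E 'opening|grasp|wrist|ee_'
echo '[{"aperture":0.055},{"aperture":0.055},{"aperture":0.055}]' > next.json && python3 drive.py next.json 35
echo '[{"sz":-0.002,"aperture":0.055},{"sz":-0.006,"aperture":0.055},{"sz":-0.012,"aperture":0.055},{"sz":-0.022,"aperture":0.055},{"sz":-0.035,"aperture":0.055}]' > next.json && python3 drive.py next.json |grep -E 'opening|grasp|wrist|ee_'
echo '[{"sz":-0.03,"aperture":0.055},{"sz":-0.06,"aperture":0.055},{"sz":-0.09,"aperture":0.055},{"sz":-0.1,"aperture":0.055}]' > next.json && python3 drive.py next.json |grep -E 'opening|grasp|wrist|ee_'
python3 -c "
from h import *
snap('wrist','w16');togo(.468,.3226,.165,157.7)"
```

```text
ee_pos: [0.4723, -0.305, 0.0338]
wrist_force: [-0.6, 0.7, 2.7]
opening: 0.0586
grasp_force: 38.1
time: 28.02
ee_pos: [0.4723, -0.305, 0.0338]
tcp_rot: [-180.0, 0.0, 169.5]
wrist_force: [-1.3, 0.4, 5.3]
opening: 0.059
grasp_force: 38.3
ee_pos: [0.4717, -0.3047, 0.0686]
wrist_force: [0.7, 0.7, -1.5]
opening: 0.0588
grasp_force: 37.9
ee_pos: [0.4732, -0.3056, 0.1744]
wrist_force: [0.2, -0.0, -0.0]
opening: 0.0591
grasp_force: 38.3
t 28.8167 shift [0.1204 0.6168 0.0067] turn 11.76
```

```bash
echo '[{"sx":0.006,"sy":0.03,"aperture":0.055},{"sx":0.013,"sy":0.066,"aperture":0.055},{"sx":0.02,"sy":0.103,"aperture":0.055},{"sx":0.027,"sy":0.14,"aperture":0.055},{"sx":0.034,"sy":0.176,"aperture":0.055}]' > next.json && python3 drive.py next.json |grep -E 'ee_|grasp'
echo '[{"sx":0.007,"sy":0.036,"aperture":0.055},{"sx":0.014,"sy":0.072,"aperture":0.055},{"sx":0.021,"sy":0.108,"aperture":0.055},{"sx":0.028,"sy":0.144,"aperture":0.055},{"sx":0.035,"sy":0.18,"aperture":0.055}]' > next.json && python3 drive.py next.json |grep -E 'ee_|grasp'
echo '[{"sx":0.007,"sy":0.036,"twist":2,"aperture":0.055},{"sx":0.014,"sy":0.072,"twist":5,"aperture":0.055},{"sx":0.021,"sy":0.108,"twist":8,"aperture":0.055},{"sx":0.028,"sy":0.144,"twist":10,"aperture":0.055},{"sx":0.035,"sy":0.18,"twist":11.8,"aperture":0.055}]' > next.json && python3 drive.py next.json |grep -E 'ee_|grasp|rot'
python3 -c "
from h import *
togo(.468,.3226,.165,157.7)"
```

```text
ee_pos: [0.4701, -0.124, 0.1674]
grasp_force: 38.3
ee_pos: [0.4687, 0.0594, 0.1676]
grasp_force: 38.3
ee_pos: [0.4672, 0.2428, 0.1675]
tcp_rot: [-180.0, -0.0, 157.6]
grasp_force: 38.3
t 30.0667 shift [0.0297 0.074  0.0025] turn -0.14
```

```bash
echo '[{"sx":0.012,"sy":0.03,"aperture":0.055},{"sx":0.021,"sy":0.052,"aperture":0.055},{"sx":0.027,"sy":0.066,"aperture":0.055},{"sx":0.028,"sy":0.07,"aperture":0.055},{"sx":0.028,"sy":0.07,"aperture":0.055}]' > next.json && python3 drive.py next.json |grep -E 'ee_|grasp'
echo '[{"sz":0.025,"aperture":0.055},{"sz":0.05,"aperture":0.055},{"sz":0.075,"aperture":0.055},{"sz":0.09,"aperture":0.055},{"sz":0.095,"aperture":0.055}]' > next.json && python3 drive.py next.json |grep -E 'ee_|grasp'
echo '[{"aperture":0.055},{"aperture":0.055}]' > next.json && python3 drive.py next.json |grep -E 'ee_|grasp'
python3 -c "
from h import *
im=snap('wrist','w17')
togo(.469,.3226,.0338,157.7)
h=cv2.cvtColor(im,cv2.COLOR_BGR2HSV)
for n,lo,hi in(('blue',(105,120,30),(125,255,255)),('green',(45,80,20),(85,255,255))):
    m=cv2.inRange(h,lo,hi);k,l,s,c=cv2.connectedComponentsWithStats(m)
    print(n,[list(map(int,x)) for x in s[1:] if x[4]>150])
    for r in range(40,200,8):
        w=np.flatnonzero(m[r,150:500]); 
        if len(w):print(r,w[0]+150,w[-1]+150,len(w))
"
```

```text
ee_pos: [0.4684, 0.3168, 0.1675]
grasp_force: 38.3
ee_pos: [0.4677, 0.3141, 0.0704]
grasp_force: 38.3
ee_pos: [0.4691, 0.3158, 0.0742]
grasp_force: 38.3
t 31.1167 shift [0.0028 0.0057 0.041 ] turn -0.09
blue [[253, 96, 172, 153, 7873]]
96 362 422 61
104 293 384 92
112 267 410 144
120 267 410 144
128 268 409 142
136 267 412 118
144 256 420 129
152 408 420 13
160 407 419 13
168 407 419 13
176 406 418 13
184 406 417 12
192 405 417 13
green [[262, 148, 130, 216, 9460]]
152 263 390 11
160 264 390 9
168 264 389 9
176 265 389 125
184 265 389 77
192 265 388 59
```

```bash
python3 -c "
from h import *
i=load('w17');o=np.array([.4691,.3158]);dz=.0742-.0338
a=np.radians(-22.3);M=np.array([[np.cos(a),-np.sin(a)],[np.sin(a),np.cos(a)]])
f=lambda p,z:(ray('wrist',p,z,i)-o)@M
print('base',f([(256,144),(420,144),(362,96),(422,96)],.008),'green',f([(264.5,180),(389,180),(264,160),(390,160),(326,148)],.0196+dz))
im=cv2.imread('pics/w17.png').astype(int);print([tuple(im[r,300]) for r in range(88,160,4)]);print([tuple(im[200,c]) for c in range(244,272,3)],[tuple(im[200,c]) for c in range(384,412,3)])
"
```

```text
base [[-0.04845646 -0.03756048]
 [-0.04825447  0.05079279]
 [-0.07314451  0.01884361]
 [-0.07307752  0.0499067 ]] green [[-0.0416327  -0.0243373 ]
 [-0.04151402  0.02530955]
 [-0.0497075  -0.02408701]
 [-0.04959237  0.02528987]
 [-0.05436432  0.00021827]]
[(np.int64(94), np.int64(90), np.int64(82)), (np.int64(98), np.int64(95), np.int64(85)), (np.int64(98), np.int64(77), np.int64(63)), (np.int64(109), np.int64(62), np.int64(35)), (np.int64(109), np.int64(60), np.int64(34)), (np.int64(103), np.int64(52), np.int64(26)), (np.int64(111), np.int64(62), np.int64(38)), (np.int64(110), np.int64(55), np.int64(31)), (np.int64(111), np.int64(62), np.int64(36)), (np.int64(111), np.int64(58), np.int64(33)), (np.int64(112), np.int64(61), np.int64(36)), (np.int64(110), np.int64(57), np.int64(30)), (np.int64(52), np.int64(101), np.int64(128)), (np.int64(62), np.int64(117), np.int64(146)), (np.int64(57), np.int64(114), np.int64(143)), (np.int64(35), np.int64(65), np.int64(45)), (np.int64(27), np.int64(22), np.int64(24)), (np.int64(20), np.int64(15), np.int64(16))]
[(np.int64(149), np.int64(144), np.i
[... 180 characters left out ...]
 np.int64(133)), (np.int64(136), np.int64(134), np.int64(131)), (np.int64(126), np.int64(123), np.int64(122)), (np.int64(74), np.int64(79), np.int64(66)), (np.int64(32), np.int64(58), np.int64(16)), (np.int64(29), np.int64(57), np.int64(13))] [(np.int64(19), np.int64(51), np.int64(2)), (np.int64(28), np.int64(54), np.int64(18)), (np.int64(115), np.int64(110), np.int64(110)), (np.int64(132), np.int64(130), np.int64(130)), (np.int64(134), np.int64(130), np.int64(132)), (np.int64(133), np.int64(129), np.int64(129)), (np.int64(133), np.int64(129), np.int64(129)), (np.int64(106), np.int64(57), np.int64(23)), (np.int64(105), np.int64(57), np.int64(26)), (np.int64(110), np.int64(64), np.int64(38))]
```

```bash
echo '[{"sx":0.002,"sy":0.003,"sz":0.003,"aperture":0.055},{"sx":0.0036,"sy":0.006,"sz":0.01,"aperture":0.055},{"sx":0.0036,"sy":0.006,"sz":0.02,"aperture":0.055},{"sx":0.0036,"sy":0.006,"sz":0.027,"aperture":0.055},{"sx":0.0036,"sy":0.006,"sz":0.03,"aperture":0.055}]' > next.json && python3 drive.py next.json |grep -E 'ee_|grasp'
echo '[{"aperture":0.055},{"aperture":0.055}]' > next.json && python3 drive.py next.json |grep -E 'ee_|grasp'
python3 -c "
from h import *
togo(.469,.3226,.0338,157.7)"
```

```text
ee_pos: [0.4668, 0.323, 0.0414]
grasp_force: 38.3
ee_pos: [0.4674, 0.3233, 0.0429]
grasp_force: 38.3
t 31.7 shift [-0.0017  0.      0.0091] turn -0.04
```

```bash
echo '[{"sz":0.004,"aperture":0.055},{"sz":0.007,"aperture":0.055},{"sz":0.0075,"aperture":0.055},{"sz":0.0075,"aperture":0.055}]' > next.json && python3 drive.py next.json |grep -E 'ee_|wrist'
echo '[{"sz":0.001,"aperture":0.055},{"sz":0.001,"aperture":0.055},{"sz":0.001,"aperture":0.055}]' > next.json && python3 drive.py next.json |grep -E 'ee_|wrist'
echo '[{"sz":0.001,"aperture":0.055},{"sz":0.001,"aperture":0.055},{"sz":0.001,"aperture":0.055}]' > next.json && python3 drive.py next.json |grep -E 'ee_|wrist'
```

```text
ee_pos: [0.4675, 0.3233, 0.0356]
wrist_force: [-0.3, 0.6, -0.2]
ee_pos: [0.4676, 0.3234, 0.0349]
wrist_force: [-0.8, -0.8, -1.5]
ee_pos: [0.4676, 0.3234, 0.0338]
wrist_force: [-0.6, -0.1, -0.8]
```

```bash
echo '[{"sz":0.001,"aperture":0.055},{"sz":0.001,"aperture":0.055},{"sz":0.001,"aperture":0.055}]' > next.json && python3 drive.py next.json |grep -E 'ee_|wrist'
```

```text
ee_pos: [0.4677, 0.3234, 0.0338]
wrist_force: [-3.8, -1.2, 6.7]
```

Seated at the expected height. Release, raise, and check all nests numerically in a top view.

```bash
echo '[{"aperture":0.06},{"aperture":0.064},{"aperture":0.07},{"aperture":0.07}]' > next.json && python3 drive.py next.json |grep -E 'opening|grasp|ee_'
echo '[{"sz":-0.01,"aperture":0.07},{"sz":-0.03,"aperture":0.07},{"sz":-0.06,"aperture":0.07},{"sz":-0.09,"aperture":0.07},{"sz":-0.13,"aperture":0.07}]' > next.json && python3 drive.py next.json |grep -E 'ee_pos|opening|grasp'
echo '[{"sx":0.03,"sz":-0.03,"aperture":0.07},{"sx":0.06,"sz":-0.05,"aperture":0.07},{"sx":0.08,"sz":-0.06,"aperture":0.07},{"sx":0.08,"sz":-0.06,"aperture":0.07},{"sx":0.08,"sz":-0.06,"aperture":0.07}]' > next.json && python3 drive.py next.json |grep -E 'ee_pos|opening|grasp'
python3 - <<'E'
from h import *
im=snap('wrist','w18');i=load('w18');h=cv2.cvtColor(im,cv2.COLOR_BGR2HSV)
a=np.radians(-22.3);M=np.array([[np.cos(a),-np.sin(a)],[np.sin(a),np.cos(a)]])
def box(h,n,lo,hi,cam,z,i=None,roi=None):
    m=cv2.inRange(h,lo,hi)
    if roi is not None:
        q=np.zeros_like(m);x0,y0,x1,y1=roi;q[y0:y1,x0:x1]=m[y0:y1,x0:x1];m=q
    m=cv2.morphologyEx(m,cv2.MORPH_CLOSE,np.ones((7,7)))
    c=max(cv2.findContours(m,0,2)[0],key=cv2.contourArea)
    p=ray(cam,c[:,0],z,i);r=cv2.minAreaRect(p.astype(np.float32)*1000);print(n,np.round(r,1) if 0 else r,cv2.boundingRect(c))
box(h,'blue',(105,110,30),(125,255,255),'wrist',.008,i)
box(h,'green',(45,80,20),(85,255,255),'wrist',.02,i)
t=snap('top','t2');h=cv2.cvtColor(t,cv2.COLOR_BGR2HSV);o=cv2.imread('pics/top0.png')
d=cv2.absdiff(t,o).max(2)
print('dish diff',d[205:257,366:416].max(),np.mean(d[205:257,366:416]>40))
box(h,'copper',(3,90,40),(16,255,255),'top',.026,None,(355,100,425,185))
box(h,'green top',(45,70,20),(85,255,255),'top',.02,None,(140,190,215,275))
E
```

```text
ee_pos: [0.4676, 0.3234, 0.0327]
opening: 0.0699
grasp_force: 0.0
ee_pos: [0.4667, 0.3228, 0.163]
opening: 0.07
grasp_force: 0.0
ee_pos: [0.3932, 0.3544, 0.2244]
opening: 0.0701
grasp_force: 0.0
blue ((464.369140625, 325.212890625), (89.47988891601562, 132.33840942382812), 67.86412048339844) (282, 181, 88, 115)
green ((467.84844970703125, 323.9359130859375), (49.519386291503906, 108.97138214111328), 67.6353988647461) (301, 199, 51, 97)
dish diff 15 0.0
copper ((667.5164184570312, -148.85543823242188), (89.77725219726562, 111.80195617675781), 79.32942962646484) (366, 113, 48, 57)
green top ((435.3009948730469, 338.4989929199219), (45.780311584472656, 23.92314338684082), 68.21568298339844) (158, 240, 22, 17)
```

```bash
echo '[{"aperture":0.07},{"aperture":0.07}]' > next.json && python3 drive.py next.json |head -1; python3 -c "
from workcell import bot, vision, sensors, workorder
print(workorder.job_done())"
```

```text
time: 34.22
the job is handed in; nothing more can be done
None
```

The job is handed in at 34.2 s: fan, heat sink, copper plate and board were taken off in that order and set down on their own nests. Touchdown heights and pictures show them seated flat and centred to about 3 mm. The dish did not move and the gripper is clear. I had no pictures left to view the finished scene by eye, so the last check was numeric, and no verdict came back.

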